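# Index the drilling slide to the middle notch and hold it

### The arm

A 6-joint arm with a two-finger parallel gripper is mounted at the origin on the work surface. World frame = base frame: x ahead of the robot, y to its left, z up, the work surface at z = 0. Lengths are in mm, angles in rad, forces in N, time in s.
With the tool pointing down it reaches from about 300 to 775 mm from the base axis. Payload 14.6 kg.
Tool frame: the origin (TCP) lies on the centre line of the jaws, within the pads' length; the fingertips stand 14 mm ahead of it and the grasp point (between the pads) lies 5 mm behind it (manip.tcp_to_tips is the z of the fingertips in the tool frame, in mm); z points along the fingers, y is the line along which they close (so a half turn about z gives the same grasp; the last joint's range is limited). The gripper opens to 94 mm and grips with 3 to 60 N. Pads are 16 mm wide; open, the fingers measure 119 mm over their backs; the gripper's body (75 mm by 177 mm) begins 78 mm behind the grasp point.
Start: joints at [-1.393, 0.3, 1.521, -0, 1.321, -0.067], TCP at [133.293, -533.594, 219.446] pointing down, gripper open.
Joint ranges: [-3.03, 3.03], [-0.79, 2.21], [0.23, 2.52], [-1.04, 4.18], [0, 3.07], [-2.55, 2.55]. Speed limits (rad/s): [2.22, 2.22, 2.57, 3.14, 3.14, 3.14].

### API

Orientations are given as a 3x3 rotation matrix whose columns are the frame's x, y, z axes.
In Python, from cell import manip gives the robot as it stands.
- The arm moves only by the tool arm_command, never from a script. Its argument "targets" is text: rows parted by semicolons, each of 7 numbers parted by spaces: the finger opening in cm, from 0 to 9.4, then the shift along the tool's x, y, z in cm, then the turn, a rotation vector about the tool's x, y, z in rad. In form: jaw tx ty tz wx wy wz; .... A call has 1 to 5 rows; each row is the pose to reach, as a shift and turn from the pose commanded when the call began, along the tool's axes at that moment; what a row does not reach only later rows make up. A row lasts 1/12 s, in which the tool goes at most 41.7 mm and 7.16 degrees, less where a joint would pass 70% of its speed; a pose out of reach is approached as far as the arm can. A call with a gripper value outside its range is refused whole. The fingers move at their own pace and stop on an object; "grip_force" is the grip in N (left out, the last holds). Time passes only in rows, so rows that repeat a pose let the fingers close. It gives the time, the measured TCP pose, the force, the opening and the grip force at its end, in the units of the state.
- manip.get_state(): the state, without advancing time (a new reading comes with each control period).
- manip.read_camera(name): name is "scene" or "top" or "wrist"; returns the picture (480x640x3 uint8, red, green, blue); there is no depth.
- manip.calibration(name): a dict with "fx", "fy", "cx", "cy" (pixels), "D" ([k1, k2, p1, p2, k3] as OpenCV has them; the pictures are not rectified), "world_to_cam" (4x4, takes a point from world to camera coordinates). Camera axes: x right, y down, z forward; pixel columns grow to the right and rows downward; lengths in mm; the calibration is good to about 2 mm. A picture is of the moment at which its call begins: read the wrist's pose just before it. calibration takes no time and is no camera call; for the wrist camera it gives the pose at the moment of the call.
- manip.hand_in(): hands the job in; it is judged then, once.
The state is a dict: "clock": time; "qpos": joint angles; "joint_velocities": joint speeds; "tau": joint torques, N m; "eef_pos": TCP position; "eef_rot": TCP orientation; "wrist_force": force on the tool from outside, world axes, zero at the start; "moment": the same for the moment, N m; "gripper_width": finger opening in mm; "gripper_force": force on a finger pad.
Only numpy, scipy, OpenCV 4.12 (cv2) and the standard library are available. Lean on these libraries where they do the work, as an engineer would, in place of code of your own. Each camera call takes 0.05 s, during which the arm holds its last target. There are 200 camera calls.

### The job

Set the drilling slide for the middle hole: grip the carriage's red knob and slide the carriage along its rail, past the first notch, until its spring ball drops into the middle one of the three notches in the brass bar. Finish still gripping the knob with the ball seated in that middle notch, holding the carriage there ready for the drill. Leave the things lying around the jig where they are.

Things in the scene. Friction and masses are not known exactly. Their poses are not given: they have to be found in the camera images.
- jig: bench drilling jig, fixed to the bench: grey base plate 370 x 340 x 18 mm. Origin on the bench under the middle of the rail; z up, y along the rail (300 mm long, at x = 0), x away from the knob's side towards the rotary tool. At x = -55 mm the brass bar, top 42 mm above the bench, with three dark V notches across it, 36 mm apart, 8.6 mm wide. The bar is clamped and does not move in use
- bar_line (a point): point fixed to the jig on the line of the brass bar, level with its top, opposite the drill. The bar is set anew in its slots for each job, so its middle notch lies up to 10 mm either way of this point along the jig's y: feel (or see) where. First notch: 36 mm towards the jig's -y of the middle one; third: 36 mm towards +y
- carriage: carriage on the rail: aluminium plate 150 x 120 x 8 mm with knob, ball plunger and a 14 mm wooden dowel in two clamps (top 86 mm above the bench). Origin over the rail, under the plate, 48 mm above the bench; axes as the jig's. It slides along the jig's y, from y = -72 mm (start: -70 to -56) to +68 mm. About 1.5 N of friction; a notch takes 5 to 8 N to leave and draws in a carriage let loose within 2 mm
- plunger (a joint): drop of the carriage's spring ball (8 mm steel ball) in m: 0 while it rides on the bar's flat top, about 0.0026 when seated at the bottom of a notch, about 1 mm less for each mm the carriage stands off the notch's middle
- ball (a point): centre of the spring ball as it rides on the bar's flat top; fixed to the carriage, same jig y as its origin. The plunger shows from above as a hexagon nut, 20 mm wide, with its screw standing 10 mm proud of the plate. The plate hides the bar beneath it. The carriage is at a notch when this point is straight above the notch
- knob (a point): middle of the red grip of the carriage's upright round knob, on its axis, 86 mm above the bench, 85 mm from the rail on the jig's -x side, same jig y as the ball. The red grip is 24 mm in diameter and reaches 18 mm above and below this point, on a thinner stem; the plate's top is 30 mm below this point. Only the plunger's nut stands within 50 mm, 30 mm away and low
- drill_tip (a point): tip of the drill of the black and yellow rotary tool, which lies level on the jig beyond the carriage, 72 mm above the bench, aimed along the jig's -x; the tool runs 215 mm back from here, 60 mm wide, its top 112 mm above the bench; a feed lever sticks out to its -y side
- spanner: steel spanner, 120 mm long, lying loose beside the jig; origin under its middle; to be left alone
- wax_tin: small round tin, green with a grey lid, 64 mm in diameter, 45 mm tall, loose beside the jig; origin at the centre of its underside; to be left alone
- tray: grey plastic tray of dowel blanks, 100 x 150 x 25 mm, loose beside the jig; origin at the centre of its underside; to be left alone

How it is judged (in metres and radians):
At the end, for the whole second after the job is handed in: The spring ball is dropped at least 1.2 mm into the middle notch (carriage within 15 mm of the drill's line, the other notches lying farther off; that is within about 1.3 mm of the notch's middle), the carriage is still (under 5 mm/s), and the fingers are still gripping it (more than 2 N) (value of joint plunger above 0.0012 m and y of ball in the frame of jig between -0.015 and 0.015 m and linear speed of carriage below 0.005 m/s and contact force between the fingers and carriage above 2 N); the arm keeps its last pose, push and grip.
It fails at once if the spanner is pushed more than 20 mm from its place (distance of spanner from where it was at the start of the episode above 0.02 m).
It fails at once if the wax tin is pushed more than 20 mm from its place (distance of wax_tin from where it was at the start of the episode above 0.02 m).
It fails at once if the tray is pushed more than 20 mm from its place (distance of tray from where it was at the start of the episode above 0.02 m).
It also fails if it takes over 51 s, if anything falls off the work surface, if the arm or the gripper's body presses on something with over 40 N, if the wrist force passes 120 N, or if a joint passes its speed limit or range.

## Working session

There is one attempt and no reset: what is moved stays moved. The work goes in short steps, Python scripts to look and compute and a tool call to move; the robot and the scene stay as the last step left them, time stands still between calls to the robot, and variables do not carry over. Pictures are saved under pics/ and viewed, at most 10 in all, crops included, and the job is handed in when it is done.

Besides the shell and the picture viewer there is one more tool, called after "Request:" as name(argument=value, ...), one argument or row to a line, values as JSON. arm_command: Moves the arm, as the interface text tells. Its arguments: {"type":"object","properties":{"targets":{"type":"string"},"grip_force":{"type":"number"}},"required":["targets"]}

```bash
mkdir -p pics; cat > h.py <<'E'
import numpy as np, cv2
from cell import manip
def ray(c,uv):
    K=np.array([[c["fx"],0,c["cx"]],[0,c["fy"],c["cy"]],[0,0,1.]])
    p=cv2.undistortPoints(np.array([[uv]],float),K,np.array(c["D"],float))[0,0]
    T=np.array(c["world_to_cam"]);R=T[:3,:3]
    d=R.T@np.array([p[0],p[1],1]);return -R.T@T[:3,3],d/np.linalg.norm(d)
def plane(c,uv,z):
    o,d=ray(c,uv);return o+d*(z-o[2])/d[2]
def tri(rs):
    A=sum(np.eye(3)-np.outer(d,d) for o,d in rs);b=sum((np.eye(3)-np.outer(d,d))@o for o,d in rs)
    return np.linalg.solve(A,b)
def proj(c,P):
    K=np.array([[c["fx"],0,c["cx"]],[0,c["fy"],c["cy"]],[0,0,1.]]);T=np.array(c["world_to_cam"])
    return cv2.projectPoints(np.array([P],float),cv2.Rodrigues(T[:3,:3])[0],T[:3,3],K,np.array(c["D"],float))[0][0,0]
def red(im):
    h=cv2.cvtColor(im,cv2.COLOR_RGB2HSV);m=(((h[...,0]<8)|(h[...,0]>172))&(h[...,1]>150)&(h[...,2]>60)).astype(np.uint8)
    n,l,s,c=cv2.connectedComponentsWithStats(m);return [(s[i].tolist(),c[i].round(1).tolist()) for i in range(1,n) if s[i,4]>40]
def snap(n,f):
    c=manip.calibration(n);im=manip.read_camera(n);cv2.imwrite("pics/"+f,im[...,::-1]);return c,im
E
python3 - <<'E'
from h import *
s=manip.get_state();print(s)
ims=[]
for n in("scene","top","wrist"):
    c,im=snap(n,n+"0.png");print(n,red(im),np.linalg.inv(c["world_to_cam"])[:3].round(2).tolist(),c["fx"])
E
```

```text
{'clock': 0.0, 'qpos': array([-1.39257074e+00,  3.00462506e-01,  1.52154149e+00,  9.27836054e-06,
        1.32067873e+00, -6.66054294e-02]), 'joint_velocities': array([ 0.00040185, -0.00064988, -0.00029663, -0.00235982,  0.00049705,
        0.00021814]), 'tau': array([ 2.63037065e-03, -5.31800687e+01, -3.52735198e+01,  7.09642796e-02,
        2.43620243e-02, -8.86244379e-05]), 'eef_pos': array([ 133.27228808, -533.37675525,  218.9077768 ]), 'eef_rot': array([[ 9.70178864e-01,  2.42390051e-01, -1.84405484e-04],
       [ 2.42390108e-01, -9.70178273e-01,  1.07440379e-03],
       [ 8.15185961e-05, -1.08706191e-03, -9.99999406e-01]]), 'wrist_force': array([ 0.89010446,  0.18698637, -0.70309447]), 'moment': array([ 0.02424794,  0.00707138, -0.03027929]), 'gripper_force': 0.0, 'gripper_width': 94.07766830938233}
scene [([309, 190, 11, 19, 154], [314.3, 198.6])] [[-0.39, 0.57, -0.72, 1262.15], [0.92, 0.23, -0.32, 315.46], [-0.01, -0.79, -0.61, 621.85]] 488.93534264643927
top [([328, 290, 12, 11, 106], [333.6, 295.1])] [[0.02, -0.99, 0.13, 478.22], [-1.0, -0.02, -0.0, 7.56], [0.01, -0.13, -0.99, 972.28]] 502.856803313936
wrist [] [[0.24, -0.94, -0.25, 206.64], [-0.97, -0.23, -0.06, -515.01], [-0.0, 0.26, -0.97, 383.93]] 361.4212198226806
```

View pics/top0.png

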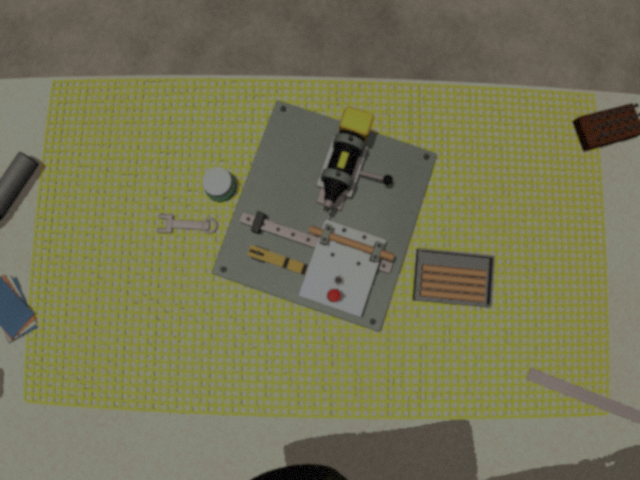

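View pics/scene0.png

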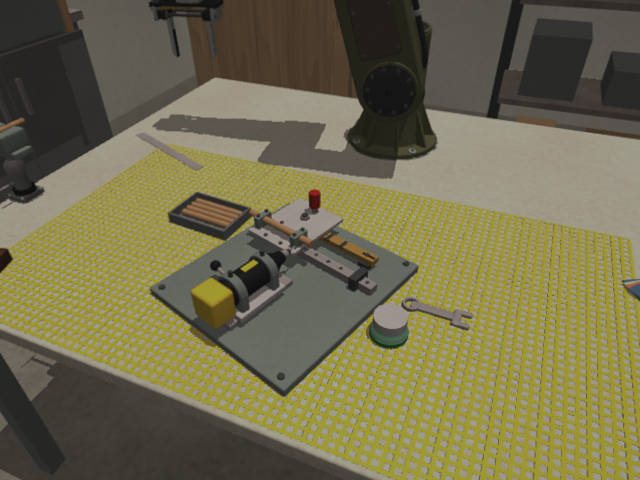

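```bash
python3 - <<'E'
from h import *
ct=manip.calibration("top");cs=manip.calibration("scene")
k=tri([ray(ct,(333.6,295.1)),ray(cs,(314.3,198.6))]);print("knob",k,[proj(c,k).round(1) for c in(ct,cs)])
im=cv2.imread("pics/top0.png")
C=np.array([plane(ct,p,18)[:2] for p in((277,101),(437,152),(381,330),(214,271))]);print(C.round(0),[np.linalg.norm(C[i]-C[i-1]).round() for i in range(4)])
for a,b in((2,3),(1,0)):
    d=C[b]-C[a];print("jig y dir deg",np.degrees(np.arctan2(d[1],d[0])))
for a,b in((3,0),(2,1)):
    d=C[b]-C[a];print("jig x dir deg",np.degrees(np.arctan2(d[1],d[0])))
cv2.imwrite("pics/topc.png",cv2.resize(im[190:340,200:400],None,fx=4,fy=4,interpolation=cv2.INTER_CUBIC))
E
```

```text
knob [497.90629945 -22.78106729  87.24009275] [array([333. , 295.3]), array([313.8, 198.6])]
[[ 884.   95.]
 [ 786. -226.]
 [ 436. -117.]
 [ 540.  203.]] [np.float64(360.0), np.float64(336.0), np.float64(367.0), np.float64(336.0)]
jig y dir deg 72.02894953664021
jig y dir deg 73.09366141319978
jig x dir deg -17.434728561514834
jig x dir deg -17.37817177186388
```

View pics/topc.png

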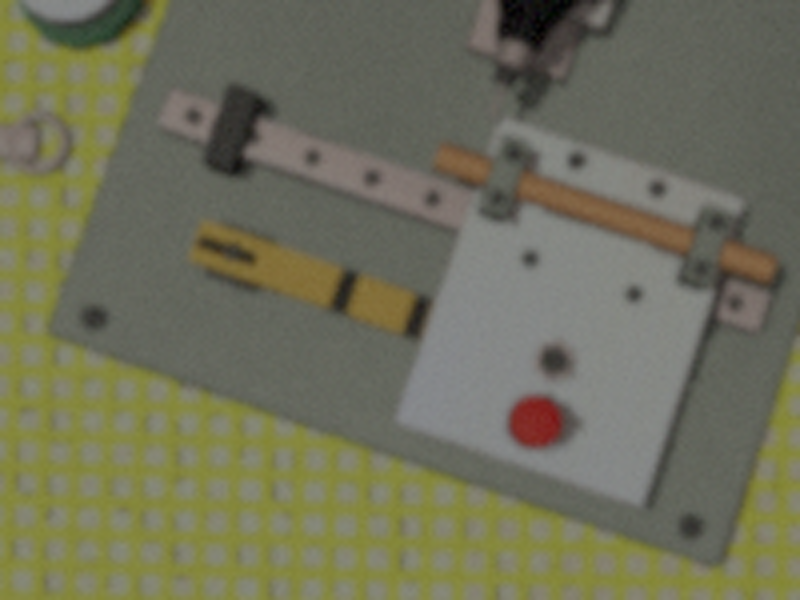

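```bash
python3 - <<'E'
from h import *
ct=manip.calibration("top")
n3=plane(ct,(200+345/4,190+290/4),42);n2=plane(ct,(200+417/4,190+315/4),42)
print(n3,n2,np.linalg.norm(n3-n2),np.degrees(np.arctan2(*(n3-n2)[1::-1])))
k=np.array([498,-22.8]);a=np.radians(72.5);u=np.array([np.cos(a),np.sin(a)]);print("slide",(n2[:2]-k)@u,"cross",(n2[:2]-k)@[u[1],-u[0]])
s=manip.get_state();print(s["eef_rot"].T@(np.array([498,-23,190])-s["eef_pos"]))
E
```

```text
[557.51528143  63.69896024  42.        ] [546.71253136  29.99139197  42.        ] 35.39632138862844 72.230155436034
slide 64.99618606567583 cross 30.583289140629592
[ 477.56164977 -406.79645819   29.40393211]
```

Request:
arm_command(
  targets="9.4 3 -2.55 0 0 0 0;9.4 6 -5.1 0 0 0 0;9.4 9 -7.65 0 0 0 0;9.4 12 -10.2 0 0 0 0;9.4 15 -12.75 0 0 0 0",
)

```text
clock: 0.57
eef_pos: [248.5, -371.8, 219.3]
eef_rot: [[0.97, 0.242, -0.0], [0.242, -0.97, 0.0], [-0.0, -0.0, -1.0]]
wrist_force: [0.6, 0.4, 0.3]
gripper_width: 94.1
gripper_force: 0.0
```

Request:
arm_command(
  targets="9.4 3 -2.55 0 0 0 0;9.4 6 -5.1 0 0 0 0;9.4 9 -7.65 0 0 0 0;9.4 12 -10.2 0 0 0 0;9.4 15 -12.75 0 0 0 0",
)

```text
clock: 0.98
eef_pos: [363.2, -211.7, 219.5]
eef_rot: [[0.97, 0.242, 0.0], [0.242, -0.97, -0.0], [0.0, 0.0, -1.0]]
wrist_force: [-0.6, -0.9, -0.2]
gripper_width: 93.8
gripper_force: 0.0
```

Request:
arm_command(
  targets="9.4 3 -2.55 0 0 0 0;9.4 6 -5.1 0 0 0 0;9.4 9 -7.65 0 0 0 0;9.4 12 -10.2 0 0 0 0;9.4 15 -12.75 0 0 0 0",
)

```text
clock: 1.4
eef_pos: [477.9, -51.4, 219.4]
eef_rot: [[0.97, 0.243, 0.0], [0.243, -0.97, -0.0], [0.0, 0.0, -1.0]]
wrist_force: [-0.1, -0.7, 0.3]
gripper_width: 93.8
gripper_force: 0.0
```

Request:
arm_command(
  targets="9.4 1 -1 1 0 0 0.11;9.4 2 -1.8 2 0 0 0.22;9.4 2.8 -2.5 2.9 0 0 0.33;9.4 2.8 -2.5 2.9 0 0 0.44;9.4 2.8 -2.5 2.9 0 0 0.55",
)

```text
clock: 1.82
eef_pos: [498.1, -21.8, 189.6]
eef_rot: [[0.952, -0.305, -0.002], [-0.305, -0.952, 0.0], [-0.002, 0.0, -1.0]]
wrist_force: [-0.2, -0.8, -0.3]
gripper_width: 94.4
gripper_force: 0.0
```

Request:
arm_command(
  targets="9.4 0 0 0 0 0 0;9.4 0 0 0 0 0 0",
)

```text
clock: 1.98
eef_pos: [498.2, -22.4, 190.3]
eef_rot: [[0.955, -0.297, -0.0], [-0.297, -0.955, 0.0], [-0.0, 0.0, -1.0]]
wrist_force: [-0.2, -0.3, -0.3]
gripper_width: 93.9
gripper_force: 0.0
```

```bash
python3 - <<'E'
from h import *
s=manip.get_state();print(s["clock"],s["eef_pos"],s["eef_rot"].round(3).tolist(),s["qpos"].round(2))
c,im=snap("wrist","w1.png");print(red(im))
for z in(82,104):
  for r in red(im)[:1]:print(z,plane(c,r[1],z))
E
```

```text
1.9833 [498.21528909 -22.40755667 190.33736627] [[0.955, -0.297, -0.0], [-0.297, -0.955, 0.0], [-0.0, 0.0, -1.0]] [-0.12  0.21  1.7  -0.    1.23  1.75]
[([301, 224, 32, 35, 753], [316.5, 242.4])]
82 [494.21583593 -21.14683886  82.        ]
104 [500.35398001 -22.97612485 104.        ]
```

View pics/w1.png

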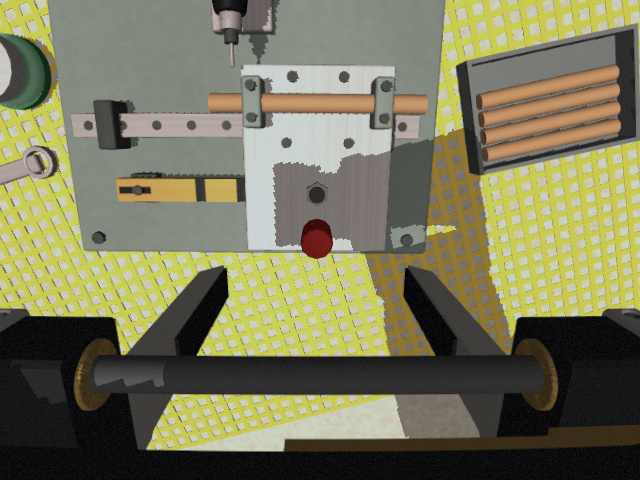

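```bash
python3 - <<'E'
from h import *
c=manip.calibration("wrist");im=cv2.imread("pics/w1.png");g=cv2.cvtColor(im,cv2.COLOR_BGR2GRAY)
print(g[184:195,185:252].mean(0).astype(int).tolist())
h=cv2.cvtColor(im,cv2.COLOR_BGR2HSV);m=((h[...,0]>15)&(h[...,0]<27)&(h[...,1]>120))[165:210,100:250]
for x in(150,170,185,215,230):
  y=np.where(m[:,x-100])[0];print(x,y.min()+165,y.max()+165)
n3=plane(c,(201,189),42);n2=plane(c,(241,189),42);nut=plane(c,(317,195),66);k=plane(c,(316.5,242),88);t=plane(c,(233,66),72)
r1=plane(c,(88,126),30);r2=plane(c,(402,127),30);print("rail",np.degrees(np.arctan2(*(r1-r2)[1::-1])))
for n,v in zip("n3 n2 nut k tip".split(),(n3,n2,nut,k,t)):print(n,v.round(1))
for a in(72.2,72.7):
  a=np.radians(a);u=np.array([np.cos(a),np.sin(a)]);print([((p-k)[:2]@u).round(1) for p in(n3,n2,nut,t)])
E
```

```text
[167, 167, 167, 168, 167, 169, 168, 167, 168, 164, 129, 60, 50, 50, 50, 50, 54, 55, 56, 65, 134, 166, 169, 170, 170, 170, 170, 171, 170, 171, 170, 171, 171, 170, 170, 171, 171, 171, 171, 171, 171, 171, 171, 171, 171, 171, 171, 171, 171, 171, 171, 124, 66, 50, 50, 50, 51, 55, 58, 57, 149, 200, 208, 209, 208, 208, 208]
150 178 200
170 178 200
185 178 200
215 178 201
230 178 201
rail 72.3407486556864
n3 [559.2  64.   42. ]
n2 [548.8  30.6  42. ]
nut [527.6 -32.   66. ]
k [496.2 -21.8  88. ]
tip [637.3  -1.8  72. ]
[np.float64(100.9), np.float64(65.9), np.float64(-0.1), np.float64(62.1)]
[np.float64(100.6), np.float64(65.6), np.float64(-0.4), np.float64(61.0)]
```

Request:
arm_command(
  targets="9.4 -0.1 0 3.5 0 0 0;9.4 -0.1 0 7 0 0 0;9.4 -0.1 0 10 0 0 0;9.4 -0.1 0 10.9 0 0 0;9.4 -0.1 0 10.9 0 0 0",
)

```text
clock: 2.45
eef_pos: [496.3, -22.1, 79.9]
eef_rot: [[0.954, -0.299, -0.004], [-0.299, -0.954, 0.0], [-0.004, 0.001, -1.0]]
wrist_force: [-0.2, -0.6, 0.5]
gripper_width: 93.9
gripper_force: 0.0
```

Request:
arm_command(
  targets="2 0 0 0 0 0 0;2 0 0 0 0 0 0;2 0 0 0 0 0 0;2 0 0 0 0 0 0;2 0 0 0 0 0 0",
  grip_force=25,
)

```text
clock: 2.87
eef_pos: [497.7, -22.1, 82.3]
eef_rot: [[0.954, -0.3, 0.001], [-0.3, -0.954, -0.0], [0.001, -0.0, -1.0]]
wrist_force: [-0.4, 0.8, 0.3]
gripper_width: 63.9
gripper_force: 0.0
```

Request:
arm_command(
  targets="2 0 0 0 0 0 0;2 0 0 0 0 0 0;2 0 0 0 0 0 0;2 0 0 0 0 0 0;2 0 0 0 0 0 0",
)

```text
clock: 3.28
eef_pos: [497.3, -22.1, 81.4]
eef_rot: [[0.954, -0.3, -0.0], [-0.3, -0.954, -0.0], [-0.0, 0.0, -1.0]]
wrist_force: [0.2, 0.8, -0.2]
gripper_width: 30.7
gripper_force: 0.0
```

Request:
arm_command(
  targets="2 0 0 0 0 0 0;2 0 0 0 0 0 0;2 0 0 0 0 0 0;2 0 0 0 0 0 0;2 0 0 0 0 0 0",
)

```text
clock: 3.7
eef_pos: [497.3, -22.1, 81.4]
eef_rot: [[0.954, -0.3, -0.0], [-0.3, -0.954, -0.0], [-0.0, 0.0, -1.0]]
wrist_force: [-0.6, -0.5, -0.1]
gripper_width: 23.2
gripper_force: 25.0
```

Request:
arm_command(
  targets="2 0 0 0 0 0 0;2 0 0 0 0 0 0;2 0 0 0 0 0 0",
)

```text
clock: 3.95
eef_pos: [497.3, -22.1, 81.4]
eef_rot: [[0.954, -0.301, 0.0], [-0.301, -0.954, -0.0], [0.0, 0.0, -1.0]]
wrist_force: [-1.0, -0.9, -0.5]
gripper_width: 23.4
gripper_force: 25.0
```

```bash
python3 - <<'E'
from h import *
s=manip.get_state();print(s["eef_pos"],s["eef_rot"].round(4).tolist(),s["wrist_force"],s["gripper_force"],s["gripper_width"])
c,im=snap("wrist","w2.png");print(red(im))
E
```

```text
[497.32903671 -22.1315326   81.44126397] [[0.9538, -0.3005, 0.0], [-0.3005, -0.9538, -0.0], [0.0, 0.0, -1.0]] [-0.98961875 -0.90627967 -0.53325487] 24.999898374080658 23.432463379685526
[([290, 263, 53, 72, 2979], [315.5, 299.3])]
```

View pics/w2.png

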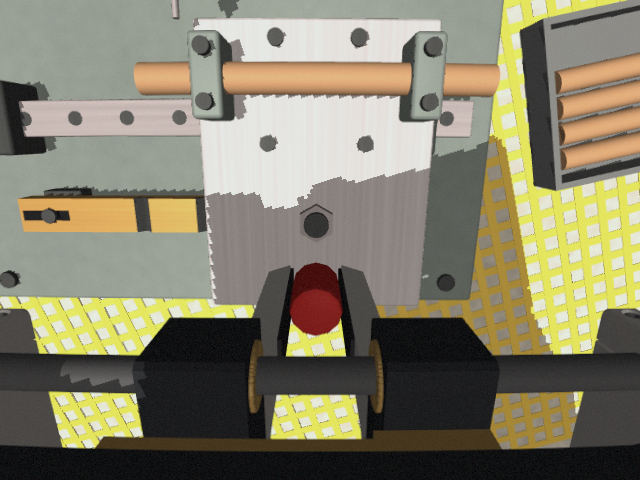

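```bash
python3 - <<'E'
from h import *
c=manip.calibration("wrist");s=manip.get_state();im=cv2.imread("pics/w2.png");g=cv2.cvtColor(im,cv2.COLOR_BGR2GRAY)
print(g[206:222,128:210].mean(0).astype(int).tolist())
f=lambda uv,z:(s["eef_rot"].T@(plane(c,uv,z)-s["eef_pos"])).round(1)
for u in(135,150,142.5,197):print(u,f((u,214),42))
print("rail",f((22,118),30),f((447,118),30),"nut",f((316,224),66),"knobtop",f((316.5,309),104))
E
```

```text
[184, 184, 184, 184, 185, 184, 172, 119, 71, 61, 62, 61, 60, 61, 60, 61, 61, 63, 67, 68, 71, 113, 168, 186, 188, 187, 187, 188, 187, 188, 188, 188, 188, 188, 189, 188, 189, 189, 190, 190, 189, 190, 190, 190, 190, 190, 190, 190, 191, 191, 190, 192, 191, 191, 192, 191, 192, 192, 192, 192, 192, 192, 192, 192, 193, 192, 193, 185, 140, 75, 62, 61, 61, 60, 60, 62, 62, 95, 168, 179, 161, 142]
135 [  33.  -105.9   39.4]
150 [ 33.  -97.   39.4]
142.5 [  33.  -101.4   39.4]
197 [ 33.  -69.4  39.4]
rail [  88.1 -172.9   51.4] [86.9 74.8 51.4] nut [32.7 -0.6 15.4] knobtop [  4.   -0.4 -22.6]
```

Request:
arm_command(
  targets="2 0 -0.5 0 0 0 0;2 0 -1.5 0 0 0 0;2 0 -2.5 0 0 0 0;2 0 -3.5 0 0 0 0;2 0 -4.5 0 0 0 0",
)

```text
clock: 4.42
eef_pos: [510.9, 20.5, 81.4]
eef_rot: [[0.954, -0.301, -0.0], [-0.301, -0.954, -0.001], [0.0, 0.001, -1.0]]
wrist_force: [0.8, -7.2, -2.0]
gripper_width: 23.4
gripper_force: 25.0
```

Request:
arm_command(
  targets="2 0 -0.7 0 0 0 0;2 0 -1.2 0 0 0 0;2 0 -1.5 0 0 0 0;2 0 -1.5 0 0 0 0;2 0 -1.5 0 0 0 0",
)

```text
clock: 4.83
eef_pos: [515.7, 35.5, 81.4]
eef_rot: [[0.954, -0.3, 0.001], [-0.3, -0.954, 0.0], [0.001, -0.001, -1.0]]
wrist_force: [4.0, 1.9, -4.4]
gripper_width: 23.8
gripper_force: 25.0
```

```bash
cat > st.py <<'E'
from h import *
s=manip.get_state();R=s["eef_rot"];d=s["eef_pos"]-np.array([497.33,-22.13,81.44])
R0=np.array([[.9538,-.3005,0],[-.3005,-.9538,0],[0,0,-1]])
print("tool disp",(R0.T@d).round(2),"F tool",(R0.T@s["wrist_force"]).round(2),"M",s["moment"].round(2),s["gripper_force"].round(1),s["gripper_width"].round(1),s["clock"])
E
python3 st.py
```

```text
Traceback (most recent call last):
  File "st.py", line 4, in <module>
    print("tool disp",(R0.T@d).round(2),"F tool",(R0.T@s["wrist_force"]).round(2),"M",s["moment"].round(2),s["gripper_force"].round(1),s["gripper_width"].round(1),s["clock"])
                                                                                                           ^^^^^^^^^^^^^^^^^^^^^^^^
AttributeError: 'float' object has no attribute 'round'
```

Request:
arm_command(
  targets="2 0 -0.05 0 0 0 0;2 0 -0.1 0 0 0 0;2 0 -0.1 0 0 0 0",
)

```text
clock: 5.08
eef_pos: [515.9, 36.0, 81.4]
eef_rot: [[0.954, -0.301, 0.001], [-0.301, -0.954, -0.0], [0.001, -0.0, -1.0]]
wrist_force: [5.9, -0.0, -4.5]
gripper_width: 23.8
gripper_force: 25.0
```

```bash
sed -i 's/s\["gripper_force"\].*$/s["gripper_force"],s["gripper_width"],s["clock"])/' st.py; python3 st.py
```

```text
tool disp [ 2.300e-01 -6.106e+01  3.000e-02] F tool [ 5.63 -1.75  4.54] M [-0.19 -0.82 -0.04] 24.999260902404785 23.750782073733262 5.0833
```

Request:
arm_command(
  targets="2 0 -0.05 0 0 0 0;2 0 -0.1 0 0 0 0;2 0 -0.1 0 0 0 0",
)

```text
clock: 5.33
eef_pos: [516.2, 37.1, 81.4]
eef_rot: [[0.954, -0.301, 0.001], [-0.301, -0.954, 0.0], [0.001, -0.0, -1.0]]
wrist_force: [7.2, 1.4, -5.2]
gripper_width: 23.7
gripper_force: 25.0
```

```bash
python3 st.py
```

```text
tool disp [  0.24 -62.16  -0.  ] F tool [ 6.42 -3.47  5.19] M [ 0.08 -0.97  0.02] 24.999085664749146 23.72526963974597 5.3333
```

Request:
arm_command(
  targets="2 0 -0.05 0 0 0 0;2 0 -0.1 0 0 0 0;2 0 -0.1 0 0 0 0",
)

```text
clock: 5.58
eef_pos: [516.6, 38.3, 81.4]
eef_rot: [[0.954, -0.301, 0.001], [-0.301, -0.954, 0.001], [0.001, -0.001, -1.0]]
wrist_force: [7.5, 2.7, -5.9]
gripper_width: 23.2
gripper_force: 25.0
```

```bash
python3 st.py
```

```text
tool disp [ 2.500e-01 -6.341e+01 -1.000e-02] F tool [ 6.37 -4.87  5.92] M [ 0.45 -1.14 -0.03] 24.998854100704193 23.207407869468103 5.5833
```

Request:
arm_command(
  targets="2 0 -0.05 0 0 0 0;2 0 -0.1 0 0 0 0;2 0 -0.1 0 0 0 0",
)

```text
clock: 5.83
eef_pos: [516.9, 39.3, 81.4]
eef_rot: [[0.954, -0.301, 0.001], [-0.301, -0.954, 0.001], [0.001, -0.001, -1.0]]
wrist_force: [7.1, 4.2, -6.5]
gripper_width: 23.7
gripper_force: 25.0
```

```bash
python3 st.py
```

```text
tool disp [  0.24 -64.51  -0.  ] F tool [ 5.54 -6.17  6.49] M [ 0.53 -1.15  0.05] 24.998793303966522 23.672878779610198 5.8333
```

Request:
arm_command(
  targets="2 0 -0.05 0 0 0 0;2 0 -0.1 0 0 0 0;2 0 -0.1 0 0 0 0",
)

```text
clock: 6.08
eef_pos: [517.1, 39.8, 81.4]
eef_rot: [[0.954, -0.301, 0.001], [-0.301, -0.954, -0.0], [0.001, -0.0, -1.0]]
wrist_force: [5.5, -0.7, -4.7]
gripper_width: 23.6
gripper_force: 25.0
```

```bash
python3 st.py
```

```text
tool disp [ 2.600e-01 -6.504e+01  1.000e-02] F tool [ 5.43 -0.96  4.7 ] M [-0.27 -0.91  0.03] 24.99925196170807 23.555415253161257 6.0833
```

Request:
arm_command(
  targets="2 0 -0.03 0 0 0 0;2 0 -0.05 0 0 0 0;2 0 -0.05 0 0 0 0",
)

```text
clock: 6.33
eef_pos: [517.1, 40.0, 81.4]
eef_rot: [[0.954, -0.301, 0.0], [-0.301, -0.954, -0.001], [0.0, 0.0, -1.0]]
wrist_force: [4.5, -3.1, -4.5]
gripper_width: 23.2
gripper_force: 25.0
```

```bash
python3 st.py
```

```text
tool disp [ 2.300e-01 -6.518e+01  3.000e-02] F tool [5.24 1.63 4.49] M [-0.67 -0.76 -0.04] 24.999341368675232 23.192478635740457 6.3333
```

Request:
arm_command(
  targets="2 0 -0.03 0 0 0 0;2 0 -0.05 0 0 0 0;2 0 -0.05 0 0 0 0",
)

```text
clock: 6.58
eef_pos: [517.2, 40.1, 81.4]
eef_rot: [[0.954, -0.301, 0.0], [-0.301, -0.954, -0.001], [0.0, 0.001, -1.0]]
wrist_force: [3.5, -6.8, -3.3]
gripper_width: 23.4
gripper_force: 25.0
```

```bash
python3 st.py
```

```text
tool disp [ 2.400e-01 -6.537e+01  3.000e-02] F tool [5.42 5.45 3.31] M [-1.12 -0.53 -0.04] 24.999513030052185 23.401255189081184 6.5833
```

Request:
arm_command(
  targets="2 0 0.04 0 0 0 0;2 0 0.07 0 0 0 0;2 0 0.07 0 0 0 0;2 0 0.07 0 0 0 0;2 0 0.07 0 0 0 0",
)

```text
clock: 7.0
eef_pos: [517.1, 39.9, 81.4]
eef_rot: [[0.954, -0.301, 0.001], [-0.301, -0.954, -0.0], [0.001, 0.0, -1.0]]
wrist_force: [4.3, -1.4, -4.7]
gripper_width: 23.6
gripper_force: 25.0
```

```bash
python3 - <<'E'
import st
from h import *
c,im=snap("wrist","w3.png");s=manip.get_state()
f=lambda uv,z:(s["eef_rot"].T@(plane(c,uv,z)-s["eef_pos"])).round(1)
g=cv2.cvtColor(im,cv2.COLOR_RGB2GRAY)
E
```

```text
tool disp [ 2.400e-01 -6.516e+01  3.000e-02] F tool [4.5  0.01 4.65] M [-0.34 -0.8  -0.04] 24.999200999736786 23.633125208079967 7.0
```

View pics/w3.png

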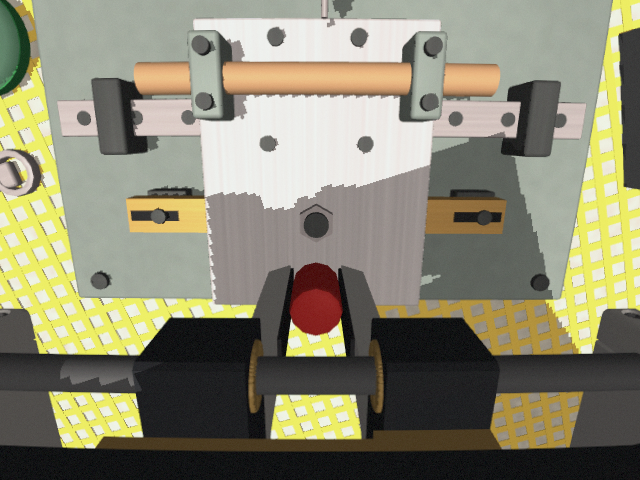

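The carriage sits centred over the bar: the bar's ends are at columns 127 and 506, and the nut is at 316. The knob is still gripped. The force along the rail is about zero, and it rose on both sides of this spot, so the ball is seated in the middle notch.

```bash
python3 -c "
from cell import manip
print(manip.hand_in())"
```

```text
the job is handed in; nothing more can be done
None
```

I slid the carriage 65 mm, past the first notch, and handed the job in at about 7 s with the ball felt seated in the middle notch and the knob still gripped at 25 N; hand-in returned no verdict.

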